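Shim the rocking bench grinder

TASK

The little bench grinder rocks because one of its feet is short and hangs clear of the bench. Without picking anything up, push the wooden wedge, thin end first, under that foot until it is snug and the grinder stands level and no longer rocks, then press down with a fingertip on the base plate above that foot for a moment to check that it stays put. Do not jack the grinder up or shove it along the bench, and leave the other things where they are.

Things in the scene. Friction and masses are not known exactly. Their poses are not given: they have to be found in the camera images.
- grinder: Small blue bench grinder, loose, about 3 kg, on a steel base plate 200 x 220 mm (x, y), top 33 mm above the bench, with 4 rubber feet of 26 mm diameter at (+-80, +-90) mm. It stands level on three; the one at (+80, -90) is short. Motor and wheels lie within x -75..+45 mm, up to 150 mm above the bench; the plate over the short foot is free. Origin: on the bench under the plate's middle.
- foot (a point): Middle of the flat underside of the short foot (26 mm diameter), which hangs 9 mm above the bench. Some 3 to 6 N on the plate above it would rock the grinder down before the wedge is in.
- corner (a point): The spot to press for the check: top of the base plate straight above the short foot, 33 mm above the bench, 20 mm in from both plate edges.
- wedge: Loose pale-wood wedge, 50 g, 130 x 42 mm, flat on the bench 50 to 105 mm from the short foot, on the grinder's -y side. Origin: middle of its underside; x along it to the thin end, which points roughly at the foot. Top slopes from 20 mm at the upright thick end face (x -65) to 2 mm (x +65). It meets the foot when the foot's middle is 28 mm ahead of its origin; then 4 to 8 N of push makes it snug.
- wedge_mid (a point): Centre of the wedge, half-way up (5.5 mm above its underside).
- jar: Bystander: glass jar with steel lid, 60 mm diameter, 85 mm tall. Origin: centre of its underside.
- screwdriver: Bystander: screwdriver lying on the bench. Origin: about the middle of its length, on its underside; x along it towards the tip.
- offcut: Bystander: dark wood offcut, 100 x 45 x 22 mm, a plain block. Origin: centre of its underside, x along its length.
There are look-alikes about, which are no part of the job. Of the things like the wedge, leave any that is blue or red; of the rest the smaller one is meant.

How it is judged:
On the way, in this order (a step that is already met when the one before it is completed fails the run):
1. the wedge is snug under the short foot and carries part of the grinder, which stands level (contact force between wedge and grinder above 1 N and y of foot in the frame of wedge between -0.019 and 0.019 m and x of foot in the frame of wedge between -0.06 and 0.06 m and z of foot in the frame of wedge above 0.004 m and angle between grinder's own z axis and vertical below 0.01 rad), for 0.2 s.
2. a fingertip presses the base plate above the short foot with more than 3 N and the grinder stays level on the wedge (all of step 1 and contact force between the fingers and grinder above 3 N and horizontal distance between the grasp point and corner below 0.045 m and height (world z) of the grasp point above 0.038 m), for 0.2 s.
At the end, for the whole second after the job is handed in: The wedge lies under the short foot (foot's middle within 19 mm of the wedge's centre line, thin end first) and carries more than 1 N of the grinder; the grinder is level within 0.57 degrees and within 15 mm of where it stood; the bystanders are within 20 mm of where they stood; all is at rest (all of step 1 and distance of grinder from where it was at the start of the episode below 0.015 m and linear speed of each of grinder, wedge below 0.01 m/s and distance of each of jar, screwdriver, offcut from where it was at the start of the episode below 0.02 m); the robot touches nothing.
It fails at once if the wedge is lifted off the bench (height (world z) of wedge_mid above 0.02 m).
It fails at once if the wedge is stood up or turned over (angle between wedge's own z axis and vertical above 0.3 rad).
It fails at once if the grinder is tipped beyond 4.6 degrees or lifted (angle between grinder's own z axis and vertical above 0.08 rad or height (world z) of grinder above 0.012 m).
It fails at once if the grinder is shoved 30 mm (distance of grinder from where it was at the start of the episode above 0.03 m).
It fails at once if a bystander (jar, screwdriver, offcut) is pushed aside or lifted (distance of any of jar, screwdriver, offcut from where it was at the start of the episode above 0.03 m).
It also fails if it takes over 58 s, if anything falls off the work surface, if the arm or the gripper's body presses on something with over 40 N, if the wrist force passes 120 N, or if a joint passes its speed limit or range.

ROBOT

A 7-joint arm with a two-finger parallel gripper is mounted at the origin on the work surface. World frame = base frame: x ahead of the robot, y to its left, z up, the work surface at z = 0. Lengths are in m, angles in rad, forces in N, time in s.
With the tool pointing down it reaches from about 0.35 to 0.9 m from the base axis. Payload 19.9 kg.
Tool frame: the origin (TCP) lies at the very end of the fingers, on their centre line; the grasp point (between the pads) lies 19 mm behind it; z points along the fingers, y is the line along which they close (so a half turn about z gives the same grasp; the last joint's range is limited). The gripper opens to 94 mm and grips with 3 to 60 N. Pads are 16 mm wide; open, the fingers measure 119 mm over their backs; the gripper's body (75 mm by 177 mm) begins 78 mm behind the grasp point.
Start: joints at [-1.181, 0.417, -0.01, 1.614, 0.005, 1.111, -0.053], TCP at [0.261, 0.568, 0.205] pointing down, gripper open.
Joint ranges: [-2.81, 2.81], [-0.39, 2.02], [-1.27, 1.25], [0.06, 2.57], [-1.19, 4.33], [0.19, 2], [-2.82, 2.82]. Speed limits (rad/s): [1.89, 1.89, 2.39, 2.39, 3.01, 3.01, 3.01].

INTERFACE

Orientations are given as a rotation vector (axis times angle).
In Python, from plant import read_state, snapshot, camera_params, close_job gives the robot as it stands.
- The arm moves only by the shell command python3 -m inch 'ROWS' [OPENING] [FORCE]. ROWS is JSON, a list of rows, each a list of 6 numbers: the shift along the tool's x, y, z in mm, then the turn, a rotation vector about the tool's x, y, z in rad. In form: [[tx, ty, tz, rx, ry, rz], ...]. A call has 1 to 20 rows; each row shifts and turns the commanded pose from where the row before left it, along the tool's axes as they then stand; what a row does not reach is not made up. A row lasts 1/12 s, in which the tool goes at most 41.7 mm and 7.16 degrees, less where a joint would pass 70% of its speed; a pose out of reach is approached as far as the arm can. A call with a gripper value outside its range is refused whole. OPENING is the closure in counts, from 0 (fully open) to 255 (shut), set as the call begins (- or left out, the last holds). The fingers move at their own pace and stop on an object; FORCE is the grip in N (left out, the last holds). Time passes only in rows, so rows that do not move let the fingers close. It gives the time, the measured TCP pose, the force, the opening and the grip force at its end, in the units of the state.
- read_state(): the state, without advancing time (a new reading comes with each control period).
- snapshot(name): name is "side" or "top" or "wrist"; returns (picture, depth): 384x512x3 uint8, red, green, blue; 384x512 float32, m along the optical axis (not along the pixel's ray), 0 where there is no reading.
- camera_params(name): a dict with "vertical_fov" (degrees; the focal length in pixels is half the picture's height over the tangent of half this angle, whatever the lens; pixels are square), "cx", "cy" (the principal point, pixels), "dist_coeffs" ([k1, k2, p1, p2, k3] as OpenCV has them; the pictures are not rectified), "xyz" and "rotation" of the camera in the world; the wrist camera has in their place "hand_eye" (4x4, takes a point from camera to tool coordinates, whose origin is the TCP and whose axes are the flange's). Camera axes: x right, y up, looking along -z (the intrinsics and any distortion apply to the point x, -y, -z); pixel columns grow to the right and rows downward; lengths in m; the calibration is good to about 2 mm. A picture is of the moment at which its call begins: read the wrist's pose just before it. camera_params takes no time and is no camera call.
- close_job(): hands the job in; it is judged then, once.
The state is a dict: "time_s": time; "qpos": joint angles; "joint_velocities": joint speeds; "tau": joint torques, N m; "eef_pos": TCP position; "orientation": TCP orientation; "contact_force": force on the tool from outside, world axes, zero at the start; "torque": the same for the moment, N m; "opening": opening from 0.0 (shut) to 1.0 (fully open); "gripper_force": force on a finger pad.
Only numpy, scipy, OpenCV 4.12 (cv2) and the standard library are available. Lean on these libraries where they do the work, as an engineer would, in place of code of your own. Each camera call takes 0.05 s, during which the arm holds its last target. There are 200 camera calls.

## Working session

There is one attempt and no reset: what is moved stays moved. The work goes in short steps, Python scripts to look and compute and a shell command to move; the robot and the scene stay as the last step left them, time stands still between calls to the robot, and variables do not carry over. Pictures are saved under pics/ and viewed, at most 10 in all, crops included, and the job is handed in when it is done.

```bash
mkdir -p pics; ls
python3 - <<'E'
from plant import *
import cv2,numpy as np
s=read_state();print(s)
for n in("top","side"):
    p,d=snapshot(n);np.savez(f"pics/{n}.npz",p=p,d=d);cv2.imwrite(f"pics/{n}0.png",p[:,:,::-1]);print(n,camera_params(n))
print(camera_params("wrist"))
E
```

```text
pics
{'time_s': 0.0, 'qpos': array([-1.18150637,  0.41797537, -0.01029776,  1.6141137 ,  0.00472097,
        1.11073031, -0.0530269 ]), 'joint_velocities': array([-0.00166266, -0.00089809,  0.00119064, -0.00067568,  0.00077137,
       -0.00029308, -0.00057743]), 'tau': array([ 8.04148494e-04, -8.51279283e+01,  6.38959017e-01, -4.25999844e+01,
       -4.88395756e-02,  1.85869576e-02,  1.22863994e-04]), 'eef_pos': array([0.26086324, 0.56756382, 0.20484988]), 'orientation': array([-6.71453402e-01, -3.06884751e+00,  1.87638039e-03]), 'contact_force': array([-0.82865538, -0.1582079 , -0.23484767]), 'torque': array([ 0.02487327,  0.03738635, -0.00386367]), 'gripper_force': 0.0, 'opening': 1.0015160156986898}
top {'vertical_fov': 44.419141313889526, 'cx': 259.844813596483, 'cy': 190.8579319102076, 'dist_coeffs': array([-0.04108841,  0.        ,  0.        ,  0.        ,  0.        ]), 'xyz': array([ 0.3609009 , -0.00775514,  1.35794928]), 'rotation': array([ 0.08614613, -0.13388198, -1.54108559])}
side {'vertical_fov': 51.11614273532383, 'cx': 258.39464549184027, 'cy': 193.32026119956774, 'dist_coeffs': array([-0.02688618,  0.        ,  0.        ,  0.        ,  0.        ]), 'xyz': array([ 0.44963111, -0.70216177,  0.63434323]), 'rotation': array([ 0.87742153, -0.05828291, -0.08253673])}
{'vertical_fov': 60.99020463821003, 'cx': 259.55682074227997, 'cy': 189.54786412169014, 'dist_coeffs': array([-0.06629584,  0.        ,  0.        ,  0.        ,  0.        ]), 'hand_eye': array([[ 5.83801324e-04,  9.65781578e-01,  2.59356132e-01,
         7.47566847e-02],
       [ 9.99999665e-01, -7.12795177e-04,  4.03319255e-04,
         1.78625964e-03],
       [ 5.74386106e-04,  2.59355809e-01, -9.65781670e-01,
        -1.79549964e-01],
       [ 0.00000000e+00,  0.00000000e+00,  0.00000000e+00,
         1.00000000e+00]])}
```

View pics/top0.png

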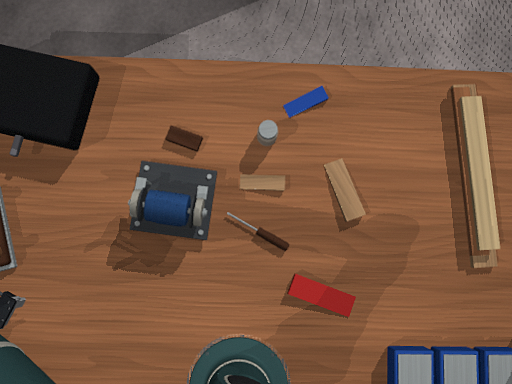

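View pics/side0.png

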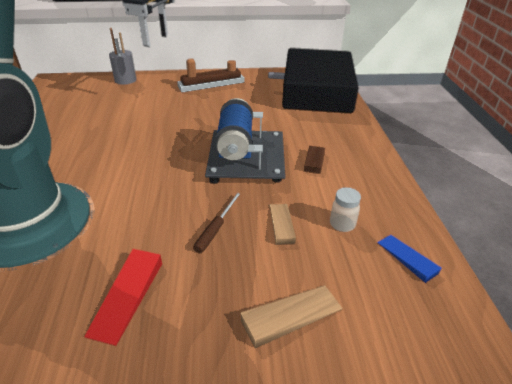

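The top view shows four wedge-like things: a small pale one at (262,183), a large pale one at (345,190), a blue one at (306,101) and a red one at (322,295). I choose the smaller pale one at (262,183). The grinder plate is around (175,200), and its short foot is under the upper-right corner, near (210,175). The side view agrees: the small pale wedge is at (282,223), with its thin end toward the grinder.

```bash
cat > h.py <<'E'
import numpy as np,cv2
from plant import *
from scipy.spatial.transform import Rotation as R
def cam(n,s=None):
    c=camera_params(n);f=192/np.tan(np.radians(c["vertical_fov"])/2)
    K=np.array([[f,0,c["cx"]],[0,f,c["cy"]],[0,0,1]])
    if n=="wrist":
        H=c["hand_eye"];Rt=R.from_rotvec(s["orientation"]).as_matrix()
        Rm=Rt@H[:3,:3];t=s["eef_pos"]+Rt@H[:3,3]
    else: Rm=R.from_rotvec(c["rotation"]).as_matrix();t=c["xyz"]
    return K,c["dist_coeffs"],Rm,np.array(t)
def ray(C,px,z):
    K,d,Rm,t=C
    u=cv2.undistortPoints(np.array(px,float).reshape(-1,1,2),K,d).reshape(-1,2)
    v=np.c_[u[:,0],-u[:,1],-np.ones(len(u))]@Rm.T
    return (t+v*((z-t[2])/v[:,2])[:,None])[:,:2] if np.ndim(z)==0 else t+v*((z-t[2])/v[:,2])[:,None]
def proj(C,P):
    K,d,Rm,t=C
    q=(np.atleast_2d(P)-t)@Rm;q=q*[1,-1,-1]
    return cv2.projectPoints(q,np.zeros(3),np.zeros(3),K,d)[0].reshape(-1,2)
E
python3 - <<'E'
from h import *
for n,(r0,r1,c0,c1) in (("top",(140,250,110,300)),("side",(110,255,190,310))):
    p=np.load(f"pics/{n}.npz")["p"];C=cam(n)
    hsv=cv2.cvtColor(p,cv2.COLOR_RGB2HSV)
    print(n,"wedge/bench/plate hsv",*( [hsv[y,x] for x,y in ((262,184),(262,205),(185,172))] if n=="top" else [hsv[y,x] for x,y in((282,222),(282,195),(265,172))]))
    im=cv2.resize(p[r0:r1,c0:c1],None,fx=4,fy=4,interpolation=cv2.INTER_CUBIC);cv2.imwrite(f"pics/{n}_crop.png",im[:,:,::-1])
E
```

```text
top wedge/bench/plate hsv [ 14 107 160] [ 12 138 131] [98 32 63]
side wedge/bench/plate hsv [ 15 104 188] [ 13 139 176] [105  21  73]
```

View pics/top_crop.png

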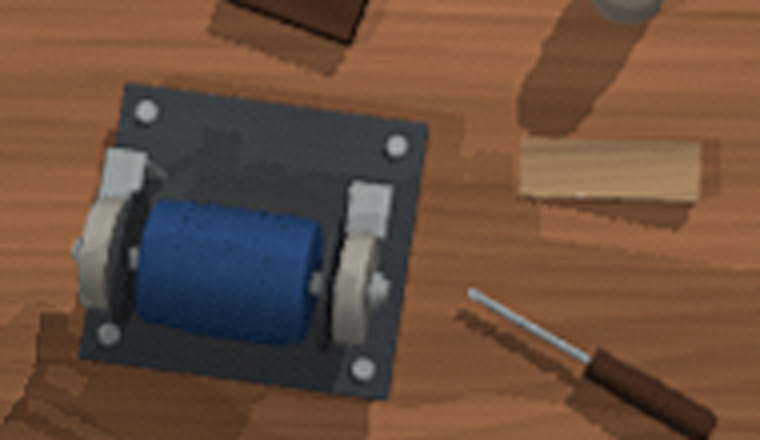

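View pics/side_crop.png

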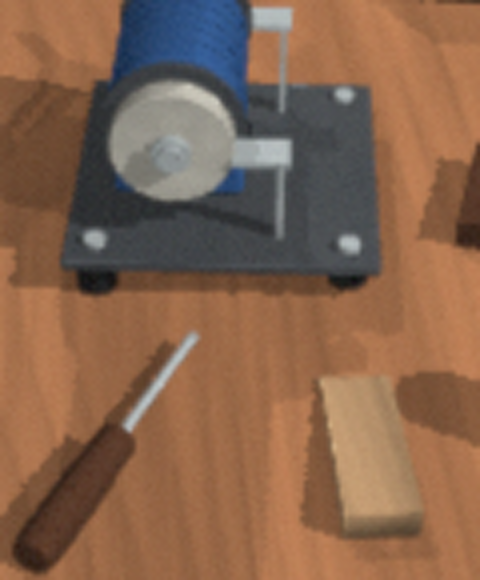

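The crops confirm it. In the top crop the pale wedge spans x 520-700, with its upright thick face on the right and its thin end pointing at the grinder. The plate corner above the short foot is at crop (428,124), and its bolt is at (397,146).

Run:
```python
from h import *
T=cam("top");S=cam("side")
t=lambda a:np.array(a)/4-.375+[110,140]
s=lambda a:np.array(a)/4-.375+[190,110]
pc=ray(T,t([(127,84),(428,124),(388,399),(80,358)]),.033)
bo=ray(T,t([(146,111),(397,146),(364,369),(109,334)]),.036)
pn=ray(S,s([(380,270),(62,268),(370,87)]),.033)
bs=ray(S,s([(349,244),(94,240)]),.036)
print("plate top",pc.round(4).tolist(),"\nbolts",bo.round(4).tolist(),"\nside plate(+-,--,++)",pn.round(4).tolist(),"bolts",bs.round(4).tolist())
# rigid fit from bolts and corners
mod=np.array([(.1,.11),(.1,-.11),(-.1,-.11),(-.1,.11),(.08,.09),(.08,-.09),(-.08,-.09),(-.08,.09)]);
def fit(m,w):
    mc,wc=m.mean(0),w.mean(0);H=(m-mc).T@(w-wc);a=np.arctan2(H[0,1]-H[1,0],H[0,0]+H[1,1])
    Rm=np.array([[np.cos(a),-np.sin(a)],[np.sin(a),np.cos(a)]]);o=wc-Rm@mc;return a,o,Rm,np.abs(m@Rm.T+o-w).max()
a,o,Rm,e=fit(mod,np.r_[pc,bo]);print("grinder T",a,o,"err",e,"foot",o+Rm@[.08,-.09])
a2,o2,R2,e2=fit(mod[[1,2,0,5,6]],np.r_[pn,bs]);print("grinder S",a2,o2,"err",e2,"foot",o2+R2@[.08,-.09])
wm=np.array([(.065,.021),(.065,-.021),(-.065,-.021),(-.065,.021)])
# thin end at +y world: left of +x_wedge(=+y) is -x world
for n,C,w,z in(("T",T,t,((519,194),(520,137),(700,142),(700,202))),("S",S,s,((319,378),(388,375),(421,515),(345,517)))):
    q=np.r_[ray(C,w(z[:2]),.002),ray(C,w(z[2:]),.02)]
    m=wm*[1,1];a3,o3,R3,e3=fit(m,q);print("wedge",n,a3,o3,"err",e3,q.round(4).tolist(),"thick face",o3+R3@[-.065,0])
```

```text
plate top [[0.6264, 0.2948], [0.6038, 0.079], [0.4076, 0.0997], [0.4303, 0.316]] 
bolts [[0.6066, 0.2794], [0.5867, 0.1002], [0.4279, 0.117], [0.4474, 0.296]] 
side plate(+-,--,++) [[0.6004, 0.0771], [0.4049, 0.0936], [0.6252, 0.294]] bolts [[0.5842, 0.1013], [0.425, 0.1172]]
grinder T -0.10612732487725804 [0.51708794 0.19774135] err 0.0017971775692502412 foot [0.5871043  0.09977345]
grinder S -0.10103685640268718 [0.51389406 0.19635458] err 0.0033932350585625243 foot [0.58440822 0.09874436]
wedge T 1.5460610203299496 [ 0.57889121 -0.05200521] err 0.0012142347288973676 [[0.5597, 0.013], [0.6018, 0.0135], [0.5989, -0.1169], [0.5551, -0.1177]] thick face [ 0.57728358 -0.11698533]
wedge S 1.547543217119176 [ 0.57544145 -0.05233479] err 0.001871210612043303 [[0.5561, 0.0143], [0.5978, 0.0139], [0.5941, -0.1197], [0.5537, -0.1179]] thick face [ 0.57393013 -0.11731721]
```

```bash
python3 -m inch '[[0,0,0,0,0,0.097],[0,0,0,0,0,0.097],[0,0,0,0,0,0.097],[0,0,0,0,0,0.097],[0,0,0,0,0,0.097],[0,0,0,0,0,0.097],[0,0,0,0,0,0.097],[0,0,0,0,0,0.097],[0,0,0,0,0,0.097],[0,0,0,0,0,0.097],[0,0,0,0,0,0.097],[0,0,0,0,0,0.097]]' 255 20
python3 -m inch '[[-30,14,0,0,0,0],[-30,14,0,0,0,0],[-30,14,0,0,0,0],[-30,14,0,0,0,0],[-30,14,0,0,0,0],[-30,14,0,0,0,0],[-30,14,0,0,0,0],[-30,14,0,0,0,0],[-30,14,0,0,0,0],[-30,14,0,0,0,0],[-30,14,0,0,0,0],[-30,14,0,0,0,0],[-30,14,0,0,0,0],[-30,14,0,0,0,0],[-30,14,0,0,0,0],[-30,14,0,0,0,0],[-30,14,0,0,0,0],[-30,14,0,0,0,0],[-30,14,0,0,0,0],[-30,14,0,0,0,0]]'
python3 - <<'E'
from h import *
s=read_state();M=R.from_rotvec(s["orientation"]).as_matrix();print(s["eef_pos"],M.round(3),s["qpos"])
print("to go mm",1000*M.T@(np.array([.5755,-.157,.1])-s["eef_pos"]))
E
```

```text
time_s: 1.1
eef_pos: [0.2609, 0.5677, 0.2051]
orientation: [2.253, 2.189, -0.001]
contact_force: [0.4, 0.9, -0.4]
opening: 0.187
gripper_force: 0.0
time_s: 2.77
eef_pos: [0.5268, -0.0402, 0.2054]
orientation: [-2.248, -2.195, 0.0]
contact_force: [0.1, 1.9, -0.1]
opening: 0.005
gripper_force: 0.0
[ 0.52676676 -0.04015991  0.2053985 ] [[ 0.024  1.    -0.   ]
 [ 1.    -0.024  0.   ]
 [ 0.    -0.    -1.   ]] [-0.49505273  0.28002806  0.61191169  1.87037892 -0.18434457  1.04757543
  0.16752145]
to go mm [-115.65468032   51.5023821   105.38918139]
```

```bash
python3 -m inch '[[-30,13,0,0,0,0],[-30,13,0,0,0,0],[-30,13,0,0,0,0],[-26,12.5,15,0,0,0],[0,0,30,0,0,0],[0,0,30,0,0,0],[0,0,30,0,0,0],[0,0,0,0,0,0],[0,0,0,0,0,0]]'
python3 - <<'E'
from h import *
s=read_state();p,d=snapshot("wrist");cv2.imwrite("pics/w1.png",p[:,:,::-1])
print(s["eef_pos"],s["contact_force"])
C=cam("wrist",s);print("expect thick top corners px",proj(C,[(.555,-.117,.02),(.597,-.117,.02),(.557,.013,.002),(.599,.013,.002)]).round())
E
```

```text
time_s: 3.52
eef_pos: [0.5745, -0.1559, 0.1]
orientation: [-2.247, -2.193, 0.003]
contact_force: [0.3, 0.2, 0.7]
opening: 0.006
gripper_force: 0.0
[ 0.57446597 -0.1558811   0.09998049] [0.33908477 0.19375609 0.6753768 ]
expect thick top corners px [[233. 151.]
 [285. 150.]
 [231. -19.]
 [285. -20.]]
```

View pics/w1.png

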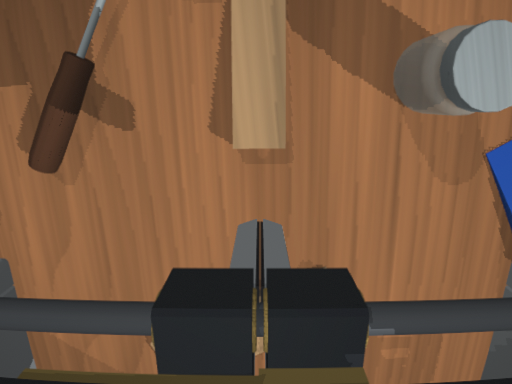

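The wrist view confirms it: the wedge's thick end corners are at (232,149) and (285,149), within 2 px of the prediction. The closed fingertips are at (261,225), in line behind it, and the jar and screwdriver are clear. Next I descend and push.

```bash
python3 -m inch '[[0,0,20,0,0,0],[0,0,20,0,0,0],[0,0,20,0,0,0],[0,0,20,0,0,0],[0,0,10,0,0,0],[0,0,2,0,0,0],[0,0,0,0,0,0]]'
python3 -m inch '[[5,0,0,0,0,0],[6,0,0,0,0,0],[6,0,0,0,0,0],[6,0,0,0,0,0],[6,0.3,0,0,0,0],[7,0.3,0,0,0,0],[7,0.3,0,0,0,0],[7,0.3,0,0,0,0],[7,0.3,0,0,0,0],[7,0.3,0,0,0,0],[7,0.3,0,0,0,0],[7,0.3,0,0,0,0],[7,0.3,0,0,0,0],[7,0.3,0,0,0,0],[7,0.3,0,0,0,0],[7,0.3,0,0,0,0],[7,0.3,0,0,0,0],[7,0.3,0,0,0,0],[4,0.3,0,0,0,0],[0,0,0,0,0,0]]'
python3 - <<'E'
from h import *
s=read_state();p,d=snapshot("wrist");print(s["eef_pos"],s["contact_force"])
q,d=snapshot("side");q=cv2.resize(q[110:255,190:310],(400,483),interpolation=cv2.INTER_CUBIC)
o=np.zeros((483,800,3),np.uint8);o[:,:400]=q;o[:300,400:]=cv2.resize(p,(400,300));cv2.imwrite("pics/w2.png",o[:,:,::-1])
print(proj(cam("wrist",s),[(.586,.0995,.009)]))
E
```

```text
time_s: 4.15
eef_pos: [0.5759, -0.156, 0.0096]
orientation: [2.247, 2.194, 0.001]
contact_force: [0.8, 0.4, -0.2]
opening: 0.005
gripper_force: 0.0
time_s: 5.82
eef_pos: [0.5828, -0.0308, 0.0084]
orientation: [-2.246, -2.196, -0.0]
contact_force: [-0.2, 1.1, -0.2]
opening: 0.004
gripper_force: 0.0
[ 0.58279207 -0.03081061  0.00842785] [-0.15973573  1.14570372 -0.21776489]
[[257.78198694  -6.99307982]]
```

View pics/w2.png

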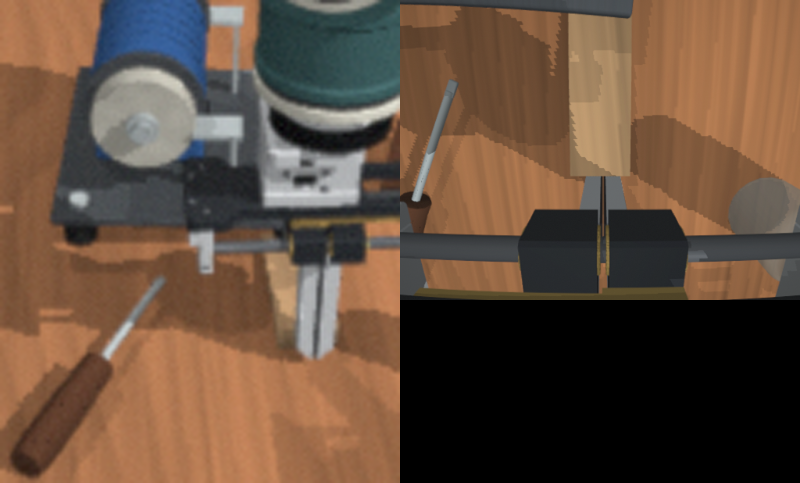

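The wedge is straight against the fingertips at composite (600,175). Its thin end is going under the plate corner at (630,10), centred on the foot line. I'll push on gently and watch the force.

```bash
python3 -m inch '[[5,0,0,0,0,0],[5,0,0,0,0,0],[5,0,0,0,0,0],[4,0,0,0,0,0],[3,0,0,0,0,0],[1,0,0,0,0,0],[0,0,0,0,0,0],[0,0,0,0,0,0]]'
python3 -m inch '[[1,0,0,0,0,0],[1,0,0,0,0,0],[0,0,0,0,0,0]]'
```

```text
time_s: 6.58
eef_pos: [0.5832, -0.0091, 0.0085]
orientation: [2.248, 2.195, -0.0]
contact_force: [0.0, -0.2, -0.1]
opening: 0.005
gripper_force: 0.0
time_s: 6.83
eef_pos: [0.5833, -0.007, 0.0085]
orientation: [2.248, 2.195, -0.0]
contact_force: [0.7, -0.8, 0.4]
opening: 0.005
gripper_force: 0.0
```

```bash
for i in 1 2; do python3 -m inch '[[1,0,0,0,0,0],[1,0,0,0,0,0],[0,0,0,0,0,0],[0,0,0,0,0,0]]' | sed -n 2,4p; done
```

```text
eef_pos: [0.5833, -0.0049, 0.0085]
orientation: [2.248, 2.195, -0.0]
contact_force: [-0.6, 0.2, 0.5]
eef_pos: [0.5834, -0.0029, 0.0085]
orientation: [2.248, 2.195, -0.0]
contact_force: [0.2, 0.5, 0.7]
```

```bash
python3 -m inch '[[1,0,0,0,0,0],[0,0,0,0,0,0],[0,0,0,0,0,0]]' | sed -n 2,4p;python3 -m inch '[[1,0,0,0,0,0],[0,0,0,0,0,0],[0,0,0,0,0,0]]' | sed -n 2,4p
```

```text
eef_pos: [0.5834, -0.002, 0.0085]
orientation: [2.248, 2.195, -0.0]
contact_force: [0.9, 0.3, 0.1]
eef_pos: [0.5834, -0.001, 0.0085]
orientation: [2.248, 2.195, -0.0]
contact_force: [0.7, 0.5, 0.1]
```

```bash
python3 -m inch '[[1,0,0,0,0,0],[0,0,0,0,0,0],[0,0,0,0,0,0]]' | sed -n 2,4p
```

```text
eef_pos: [0.5834, 0.0, 0.0085]
orientation: [2.248, 2.195, -0.0]
contact_force: [0.5, 0.4, -0.4]
```

```bash
python3 -m inch '[[1,0,0,0,0,0],[0,0,0,0,0,0],[0,0,0,0,0,0]]' | sed -n 2,4p;python3 -m inch '[[1,0,0,0,0,0],[0,0,0,0,0,0],[0,0,0,0,0,0]]' | sed -n 2,4p
```

```text
eef_pos: [0.5835, 0.0009, 0.0085]
orientation: [2.248, 2.194, -0.0]
contact_force: [-0.0, -0.3, -0.2]
eef_pos: [0.5835, 0.0016, 0.0085]
orientation: [2.248, 2.194, -0.0]
contact_force: [0.6, -3.6, -0.0]
```

```bash
python3 -m inch '[[1,0,0,0,0,0],[0,0,0,0,0,0],[0,0,0,0,0,0]]' | sed -n 2,4p
```

```text
eef_pos: [0.5835, 0.0024, 0.0085]
orientation: [2.248, 2.194, -0.001]
contact_force: [0.5, -5.9, 0.4]
```

```bash
python3 -m inch '[[0.7,0,0,0,0,0],[0,0,0,0,0,0],[0,0,0,0,0,0],[0,0,0,0,0,0]]' | sed -n 2,4p
```

```text
eef_pos: [0.5835, 0.0026, 0.0085]
orientation: [2.248, 2.193, -0.001]
contact_force: [-0.4, -8.0, -0.3]
```

```bash
python3 -m inch '[[-1,0,0,0,0,0],[-2,0,0,0,0,0],[-5,0,0,0,0,0],[-15,0,0,0,0,0],[-25,0,0,0,0,0],[-25,0,-10,0,0,0],[-20,0,-30,0,0,0],[0,0,-30,0,0,0],[0,0,-30,0,0,0],[0,0,-30,0,0,0],[0,0,-30,0,0,0],[0,0,0,0,0,0]]' | sed -n 1,4p
python3 - <<'E'
from h import *
s=read_state();p,d=snapshot("wrist");C=cam("wrist",s);print(s["eef_pos"])
cv2.imwrite("pics/w3.png",p[:,:,::-1])
print(proj(C,[(.586,.0995,.033),(.5631,.0095,.02),(.605,.0085,.02),(.6038,.079,.033)]).round(1))
E
```

```text
time_s: 10.33
eef_pos: [0.5835, -0.0901, 0.1739]
orientation: [2.245, 2.191, 0.008]
contact_force: [-0.1, 0.2, 0.1]
[ 0.58354236 -0.09006507  0.17387495]
[[254.8 -27.1]
 [233.9  78.9]
 [276.8  78.9]
 [275.2  -3. ]]
```

View pics/w3.png

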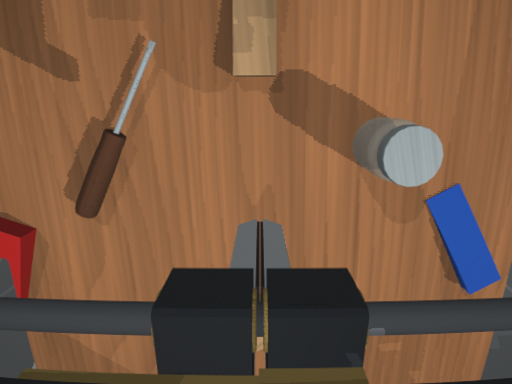

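The wedge's thick end is at (233-276, 75), where predicted, and it stayed put. The jar and screwdriver are undisturbed. Next I turn so the gripper body lies along the plate edge, and move above the corner.

```bash
python3 -m inch '[[0,0,0,0,0,0.11],[0,0,0,0,0,0.11],[0,0,0,0,0,0.11],[0,0,0,0,0,0.11],[0,0,0,0,0,0.11],[0,0,0,0,0,0.11],[0,0,0,0,0,0.11],[0,0,0,0,0,0.11],[0,0,0,0,0,0.11],[0,0,0,0,0,0.11],[0,0,0,0,0,0.11],[0,0,0,0,0,0.11],[0,0,0,0,0,0.11],[0,0,0,0,0,0.11],[0,0,0,0,0,0.11]]' >/dev/null
python3 -m inch '[[-1,-26,0,0,0,0],[-1,-26,0,0,0,0],[-1,-26,0,0,0,0],[-1,-26,0,0,0,0],[-1,-26,0,0,0,0],[-1,-26,0,0,0,0],[0,-27,0,0,0,0],[0,0,0,0,0,0],[0,0,0,0,0,0]]' | sed -n 1,4p
python3 - <<'E'
from h import *
s=read_state();M=R.from_rotvec(s["orientation"]).as_matrix();print(M.round(3),s["qpos"].round(2))
print("to go mm",1000*M.T@(np.array([.5966,.0931,.033])-s["eef_pos"]))
p,d=snapshot("wrist");cv2.imwrite("pics/w4.png",p[:,:,::-1]);print(proj(cam("wrist",s),[(.586,.0995,.036),(.5966,.0931,.033)]).round(1))
E
```

```text
time_s: 12.38
eef_pos: [0.5938, 0.0947, 0.1673]
orientation: [3.137, -0.158, -0.002]
contact_force: [-0.8, -0.6, 0.4]
[[ 0.995 -0.1   -0.001]
 [-0.1   -0.995 -0.001]
 [-0.001  0.001 -1.   ]] [-0.92  0.62  1.01  1.74 -0.57  1.12 -1.4 ]
to go mm [  3.12597344   1.21209862 134.32651803]
[[256.7 190.5]
 [262.1 178.7]]
```

View pics/w4.png

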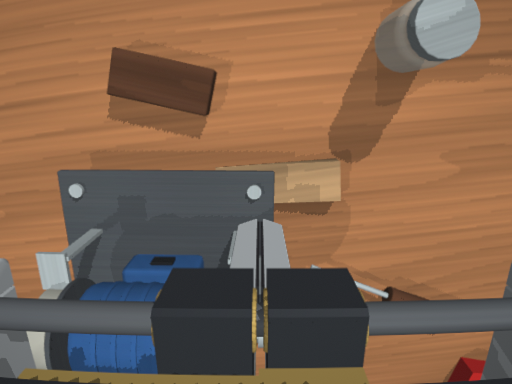

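Bolt at (254,192), about 1 mm from where predicted. The grinder hasn't moved, and the wedge at (278,182) runs under its corner. The spot I'll press, at (262,179), is on the plate and clear of the motor.

```bash
python3 - <<'E'
from h import *
s=read_state();C=cam("wrist",s)
q=ray(C,[(340,160.5),(340,202.5)],.02);print("thick end",q,q.mean(0),"bolt",ray(C,[(254,192)],.036),"wedge edge ahead z.012",ray(C,[(278,163)],.012))
E
python3 -m inch '[[1.5,0.6,10,0,0,0],[1.5,0.6,20,0,0,0],[0,0,25,0,0,0],[0,0,25,0,0,0],[0,0,20,0,0,0],[0,0,15,0,0,0],[0,0,6,0,0,0],[0,0,0,0,0,0],[0,0,0,0,0,0]]' | sed -n 1,4p
```

```text
thick end [[0.60450144 0.01076854]
 [0.55960461 0.01249703]] [0.58205302 0.01163278] bolt [[0.58472218 0.1008224 ]] wedge edge ahead z.012 [[0.60677595 0.07366643]]
time_s: 13.18
eef_pos: [0.5974, 0.0912, 0.048]
orientation: [3.137, -0.163, 0.001]
contact_force: [-0.0, 0.1, 0.0]
```

```bash
python3 -m inch '[[0,0,4,0,0,0],[0,0,4,0,0,0],[0,0,2,0,0,0],[0,0,1,0,0,0],[0,0,0,0,0,0],[0,0,0,0,0,0]]' | sed -n 1,4p
```

```text
time_s: 13.68
eef_pos: [0.5971, 0.0919, 0.0366]
orientation: [3.137, -0.162, 0.0]
contact_force: [-0.3, -0.3, 0.4]
```

```bash
for i in 1; do python3 -m inch '[[0,0,1,0,0,0],[0,0,0.7,0,0,0],[0,0,0,0,0,0]]' | sed -n 1,4p; python3 -m inch '[[0,0,0.7,0,0,0],[0,0,0,0,0,0]]' | sed -n 1,4p; done
```

```text
time_s: 13.93
eef_pos: [0.597, 0.0918, 0.0347]
orientation: [3.137, -0.162, -0.0]
contact_force: [-0.1, 0.4, 0.6]
time_s: 14.1
eef_pos: [0.597, 0.0918, 0.034]
orientation: [3.137, -0.162, -0.0]
contact_force: [-0.5, -0.0, 0.2]
```

```bash
python3 -m inch '[[0,0,0.7,0,0,0],[0,0,0,0,0,0]]' | sed -n 1,4p
```

```text
time_s: 14.27
eef_pos: [0.5971, 0.0918, 0.0334]
orientation: [3.137, -0.162, 0.0]
contact_force: [-0.2, -0.0, 0.3]
```

```bash
python3 -m inch '[[0,0,0.7,0,0,0],[0,0,0,0,0,0]]' | sed -n 1,4p; python3 -m inch '[[0,0,0.5,0,0,0],[0,0,0,0,0,0]]' | sed -n 1,4p
```

```text
time_s: 14.43
eef_pos: [0.5972, 0.0918, 0.0333]
orientation: [-3.137, 0.162, -0.0]
contact_force: [-4.4, 0.9, 12.3]
time_s: 14.6
eef_pos: [0.5973, 0.0918, 0.0331]
orientation: [-3.137, 0.162, -0.0]
contact_force: [-6.7, 0.0, 20.1]
```

```bash
python3 -m inch '[[0,0,-0.5,0,0,0],[0,0,0,0,0,0],[0,0,0,0,0,0],[0,0,0,0,0,0],[0,0,0,0,0,0],[0,0,0,0,0,0]]' | sed -n 1,4p
python3 -m inch '[[0,0,-2,0,0,0],[0,0,-5,0,0,0],[0,0,-20,0,0,0],[0,0,-30,0,0,0],[0,0,-30,0,0,0],[0,0,-30,0,0,0],[0,0,-20,0,0,0],[0,0,0,0,0,0],[0,0,0,0,0,0]]' | sed -n 1,4p
python3 - <<'E'
from h import *
s=read_state();p,d=snapshot("wrist");print(s["eef_pos"]);cv2.imwrite("pics/w5.png",p[:,:,::-1])
print(proj(cam("wrist",s),[(.5847,.1008,.036),(.6045,.0108,.02),(.5596,.0125,.02)]).round(1))
E
```

```text
time_s: 15.1
eef_pos: [0.5972, 0.0918, 0.0332]
orientation: [-3.137, 0.162, -0.0]
contact_force: [-4.4, -1.0, 11.3]
time_s: 15.85
eef_pos: [0.5974, 0.092, 0.1706]
orientation: [-3.137, 0.162, -0.002]
contact_force: [0.0, -0.4, -0.1]
[0.59739661 0.0920447  0.1705525 ]
[[253.6 195.1]
 [338.6 163.8]
 [338.7 205.3]]
```

View pics/w5.png

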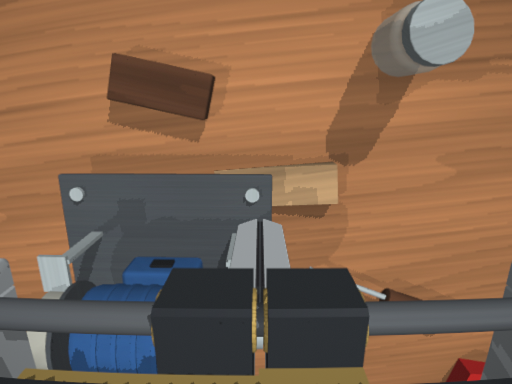

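The bolt at (252,196) and the wedge end at (337,163-205) are where they were before the press, so nothing slipped. The plate was stiff under 11-20 N.

```bash
python3 -c "
from plant import *
print(close_job())"
```

```text
the job is handed in; nothing more can be done
None
```

I pushed the wedge under the short foot until it was snug at about 8 N, then pressed the corner above it with 11–20 N and nothing moved; the job is handed in, but no verdict came back.

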